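# Set up the line bender for a fold

### The arm

A 6-joint arm with a two-finger parallel gripper is mounted at the origin on the work surface. World frame = base frame: x ahead of the robot, y to its left, z up, the work surface at z = 0. Lengths are in m, angles in rad, forces in N, time in s.
With the tool pointing down it reaches from about 0.325 to 0.775 m from the base axis. Payload 9.3 kg.
Tool frame: the origin (TCP) lies at the very end of the fingers, on their centre line; the grasp point (between the pads) lies 19 mm behind it (bot.tcp_to_grasp is the distance from the TCP to the grasp point, in m); z points along the fingers, y is the line along which they close (so a half turn about z gives the same grasp; the last joint's range is limited). The gripper opens to 85 mm and grips with 20 to 120 N. Pads are 22 mm wide; open, the fingers measure 114 mm over their backs; the gripper's body (76 mm by 85 mm) begins 54 mm behind the grasp point. The pads swing forward as they close: fully open they stand 13 mm farther back than shut.
Start: joints at [1.073, 0.259, 0.021, 1.334, 0, 1.418], TCP at [0.186, 0.518, 0.231] pointing down, gripper open.
Joint ranges: [-3.04, 3.04], [-0.91, 1.82], [-1.04, 1.36], [-1.92, 1.95], [-1.52, 1.45], [-3.14, 3.14]. Speed limits (rad/s): [2.22, 2.22, 2.79, 3.14, 3.14, 3.14].

### API

Orientations are given as a unit quaternion [w, x, y, z].
In Python, from rig import telemetry, optics, bot gives the robot as it stands.
- The arm moves only by the tool step_arm, never from a script. Its argument "rows" is a list of rows, each a list of 6 numbers: the shift along the world's x, y, z as a fraction of full scale, then the turn, a rotation vector about the world's x, y, z as a fraction of full scale. In form: [[tx, ty, tz, ax, ay, az], ...]. A call has 1 to 5 rows; each row is the pose to reach, as a shift and turn from the pose commanded when the call began, turning the shorter way round; what a row does not reach only later rows make up. Full scale, the value 1, is 0.2 m for a shift and 180 degrees for a turn. A row lasts 1/10 s, in which the tool goes at most 50 mm and 8.59 degrees, less where a joint would pass 70% of its speed; a pose out of reach is approached as far as the arm can. A call with a number of a shift or a turn outside -1 to 1 is refused whole. A call with a gripper value outside its range is refused whole. "hand" is the opening, from 0 (shut) to 1 (fully open), set as the call begins (left out, the last holds). The fingers move at their own pace and stop on an object; "newtons" is the grip in N (left out, the last holds). Time passes only in rows, so rows that repeat a pose let the fingers close. It gives the time, the measured TCP pose, the force, the opening and the grip force at its end, in the units of the state.
- telemetry.observe(): the state, without advancing time (a new reading comes with each control period).
- optics.capture(name): name is "scene" or "top" or "wrist"; returns (picture, depth): 420x560x3 uint8, red, green, blue; 420x560 float32, m along the optical axis (not along the pixel's ray), 0 where there is no reading.
- optics.camera_params(name): a dict with "fx", "fy", "cx", "cy" (pixels), "cam_to_world" (4x4, takes a point from camera to world coordinates). Camera axes: x right, y up, looking along -z (the intrinsics and any distortion apply to the point x, -y, -z); pixel columns grow to the right and rows downward; lengths in m; the calibration is good to about 2 mm. A picture is of the moment at which its call begins: read the wrist's pose just before it. camera_params takes no time and is no camera call; for the wrist camera it gives the pose at the moment of the call.
- bot.hand_in(): hands the job in; it is judged then, once.
The state is a dict: "time_s": time; "joints": joint angles; "dq": joint speeds; "effort": joint torques, N m; "eef_pos": TCP position; "tcp_rot": TCP orientation; "force": force on the tool from outside, world axes, zero at the start; "wrist_torque": the same for the moment, N m; "finger_gap": opening from 0.0 (shut) to 1.0 (fully open); "gripper_force": force on a finger pad.
Only numpy, scipy, OpenCV 4.12 (cv2) and the standard library are available. Lean on these libraries where they do the work, as an engineer would, in place of code of your own. Each camera call takes 0.05 s, during which the arm holds its last target. There are 200 camera calls.

### The job

Set the line bender up for a fold in the acrylic blank: slide the blank in under the upper heater until its far edge lies square against the back stop, without shoving the stop off its setting (it is only finger-tight), and turn the heat regulator to 6. Leave the other things on the bench where they are.

Things in the scene. Friction and masses are not known exactly. Their poses are not given: they have to be found in the camera images.
- bender: Line bender (strip heater), fixed to the bench. Origin at bench level below its middle; x from its front edge to its back, y along its length, z up. Sizes here in mm in this frame. Its bed is at its left, y -110 to 260, its control box at its right, y -240 to -110; both x -130 to 130.
- bed_front (a point): Middle of the front edge of the flat aluminium bed, on the bed's surface, 85 above the bench; the bed reaches 260 back from here and 185 to either side. A blank slides smoothly over the narrow heating slot, whose middle line is 160 back from here.
- upper_heater (a point): Middle of the top of the upper heater: a fixed grey beam along y over the slot, 40 wide (x), underside 14 above the bed, top 44 above the bed, between end posts whose inner faces are 331 apart.
- panel_top (a point): Middle of the upper edge of the control box's panel, 107 above the bench. From here the panel falls forward at 20 degrees to the front edge (130 forward, 60 above the bench); behind, the box is level, with a rocker switch and a lamp that are not used.
- dial_plate: White round scale plate, 112 across, on the sloped panel. Origin at its centre on the knob's axis; z square out of the panel, x up the slope, y to the left. Eleven black marks, 0 to 10, clockwise, 27 degrees apart; 0 (lower left, +135 degrees from x towards y), 5 (straight up the slope) and 10 (lower right) are longer. 6 is the first short mark to the right of the top one.
- regulator (a joint): Angle of the black pointer knob of the heat regulator: 0 at mark 0, growing clockwise seen from in front, 0.4712 rad per mark, 2.827 at mark 6, end stop 4.712 at mark 10. The pointer stands at 2.356 minus this angle from the plate's x towards its y. It turns stiffly (0.10 N m) either way and stays where it is left.
- pointer_nose (a point): Nose end of the knob's bar, marked by a white line: 31 from the axis, 18.5 above the panel. The knob: round skirt 62 across, up to 7.5 above the panel; on it an upright bar 12 wide from the nose through the axis to a tail 17 beyond it, 7.5 to 29.5 above the panel, and a hub 30 across of the same height.
- blank: Flat acrylic blank, 150 long (its x) by 100 wide (its y) by 6 thick, about 107 g, loose on the bed (about 1 N slides it), its far edge (+x) short of the upper heater, its near end over the bed's front edge. Origin at the centre of its underside.
- lead_left (a point): Left corner (+y) of the blank's far edge, mid-thickness.
- lead_right (a point): Right corner (-y) of the blank's far edge, mid-thickness.
- tail_mid (a point): Middle of the blank's near edge, mid-thickness.
- stop_face (a point): Back stop: steel bar along y on the bed beyond the upper heater, 280 long, 16 thick, 18 high, two brass thumb nuts on it. This point: middle of the face that meets the blank, 3 above the bed; x away from the blank, y along the bar. Set 40 to 65 beyond the slot's middle line. Finger-tight: slips back if pushed with more than about 12 N.
- try_square: Try square lying on the bench in front of the bender (bystander), 115 by 170, 15 high. Origin under its wooden stock.
- screwdriver: Screwdriver lying on the bench in front of the control box (bystander).
- phone_stand: Folded acrylic phone stand to the left of the bender (bystander), 90 by 70, 97 high.
- pencil_pot: Steel pot with pencils to the right of the control box (bystander), 72 across, 90 high, pencils to 170.
Mind the look-alikes: they are no part of the job. Of the things shaped like the blank, the blue one is meant.

How it is judged:
By the outcome, as a careful person would: the job done as asked, in the order asked, and still so for the second after the job is handed in, with the robot touching nothing.
It also fails if it takes over 56 s, if anything falls off the work surface, if the arm or the gripper's body presses on something with over 40 N, if the wrist force passes 120 N, or if a joint passes its speed limit or range.

## Working session

There is one attempt and no reset: what is moved stays moved. The work goes in short steps, Python scripts to look and compute and a tool call to move; the robot and the scene stay as the last step left them, time stands still between calls to the robot, and variables do not carry over. Pictures are saved under pics/ and viewed, at most 12 in all, crops included, and the job is handed in when it is done.

Besides the shell and the picture viewer there is one more tool, called after ">>>" as name(argument=value, ...), one argument or row to a line, values as JSON. step_arm: Moves the arm, as the interface text tells. Shift numbers are shares of 0.2 m and turn numbers shares of 180 degrees, none past 1 either way. Its arguments: {"type":"object","properties":{"rows":{"type":"array"},"hand":{"type":"number"},"newtons":{"type":"number"}},"required":["rows"]}

```bash
ls; mkdir -p pics; cat > h.py <<'E'
import numpy as np, cv2
from rig import telemetry, optics, bot
def cap(name,tag):
    P=optics.camera_params(name); im,d=optics.capture(name)
    np.savez(f'pics/{tag}.npz',im=im,d=d,**{k:np.array(v) for k,v in P.items() if v is not None and not isinstance(v,(str,dict))})
    cv2.imwrite(f'pics/{tag}.png',im[:,:,::-1]); return im,d,P
def load(tag):
    z=np.load(f'pics/{tag}.npz'); return z['im'],z['d'],z
def ray(P,u,v):
    M=np.array(P['cam_to_world']); r=np.array([(u-P['cx'])/P['fx'],-(v-P['cy'])/P['fy'],-1.])
    return M[:3,3],M[:3,:3]@r
def onz(P,u,v,z):
    o,r=ray(P,u,v); return o+r*(z-o[2])/r[2]
def deep(P,u,v,d):
    o,r=ray(P,u,v); return o+r*d
def proj(P,p):
    M=np.array(P['cam_to_world']); c=M[:3,:3].T@(np.asarray(p)-M[:3,3])
    return P['cx']+P['fx']*c[0]/-c[2], P['cy']-P['fy']*c[1]/-c[2]
def tri(*prs):
    A=np.zeros((3,3));b=np.zeros(3)
    for P,u,v in prs:
        o,r=ray(P,u,v); r=r/np.linalg.norm(r); Q=np.eye(3)-np.outer(r,r); A+=Q;b+=Q@o
    return np.linalg.solve(A,b)
E
python3 - <<'E'
from h import *
print(telemetry.observe())
ims=[]
for n in('scene','top','wrist'):
    im,d,P=cap(n,n+'0'); print(n,{k:np.round(v,4).tolist() if not isinstance(v,(str,dict)) else v for k,v in P.items()})
a=cv2.imread('pics/top0.png');cv2.imwrite('pics/top0b.png',cv2.resize(a,(800,600)))
E
```

```text
pics
{'time_s': 0.0, 'joints': array([ 1.07341646e+00,  2.59197719e-01,  2.07867532e-02,  1.33369565e+00,
       -8.91850108e-06,  1.41820242e+00]), 'dq': array([-0.00078105, -0.00068837, -0.0017683 , -0.00041842,  0.00038935,
        0.00106164]), 'effort': array([ 2.42540387e-03, -5.55643201e+01,  3.44520628e+01,  1.37775787e-02,
       -6.79425489e-05, -2.69085797e-05]), 'eef_pos': array([0.18577222, 0.51739247, 0.230673  ]), 'tcp_rot': array([-2.04958890e-04,  1.71540307e-01,  9.85176884e-01, -6.22273143e-04]), 'force': array([-0.51765781, -0.55812736,  0.92484344]), 'wrist_torque': array([ 0.03100072, -0.032138  ,  0.02228905]), 'gripper_force': 0.0, 'finger_gap': 0.9984258331427998}
scene {'fx': 398.7165, 'fy': 398.7165, 'cx': 277.7006, 'cy': 213.6448, 'cam_to_world': [[0.5315, -0.614, 0.5836, 1.2185], [0.847, 0.3939, -0.357, -0.3812], [-0.0107, 0.684, 0.7294, 1.0191], [0.0, 0.0, 0.0, 1.0]]}
top {'fx': 417.4795, 'fy': 417.4795, 'cx': 284.902, 'cy': 207.9921, 'cam_to_world': [[-0.0879, 0.9749, -0.2046, 0.2682], [-0.9961, -0.0863, 0.0169, 0.051], [-0.0012, 0.2053, 0.9787, 1.2606], [0.0, 0.0, 0.0, 1.0]]}
wrist {'fx': 297.3956, 'fy': 297.3956, 'cx': 280.1576, 'cy': 206.9102, 'cam_to_world': [[0.3387, -0.9011, -0.2709, 0.1162], [0.9409, 0.3239, 0.0989, 0.5424], [-0.0014, -0.2884, 0.9575, 0.3741], [0.0, 0.0, 0.0, 1.0]]}
```

View pics/top0b.png

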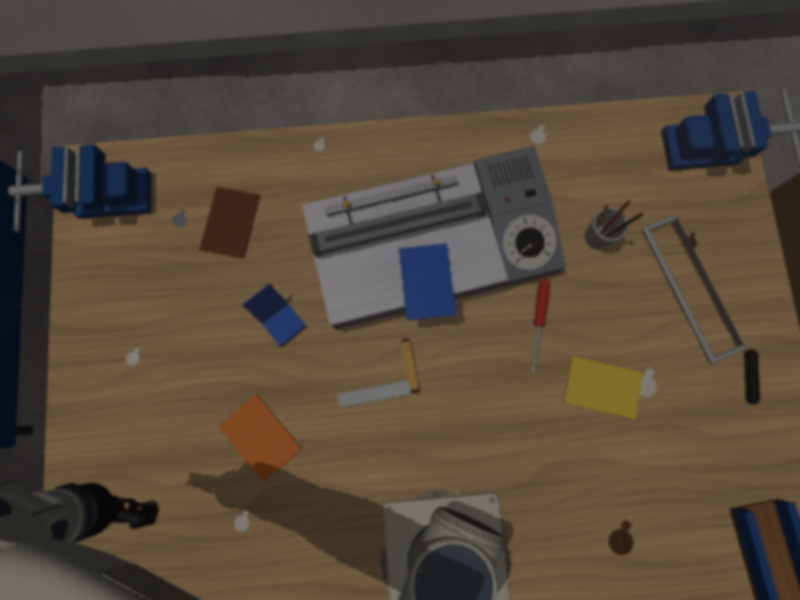

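View pics/scene0.png

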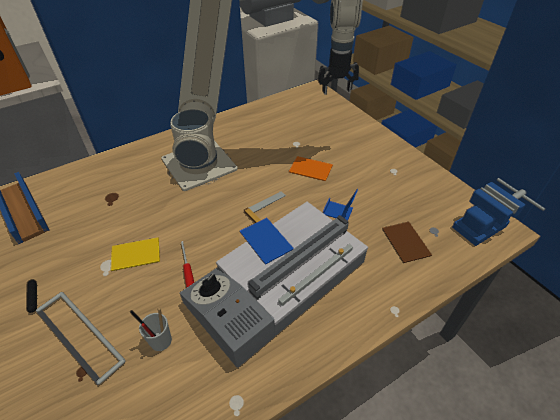

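The scene view shows the bender at centre (~290,270), with the blue blank on its bed at (266,240) and the dial at (209,288). In the top view (800x600) the blue blank is at (428,282).

Things shaped like the blank (top view): orange (260,437), yellow (604,388), brown (230,222) and blue (428,282). Only the blue one lies on the bed with its near end overhanging. The blue thing at (275,315) is the folded phone stand. I'll measure now and confirm with a crop.

```bash
cat >> h.py <<'E'
def bluequad(im,roi=None,lo=(105,120,60),hi=(125,255,255),near=None):
    hsv=cv2.cvtColor(im,cv2.COLOR_RGB2HSV); m=cv2.inRange(hsv,np.array(lo),np.array(hi))
    cs,_=cv2.findContours(m,cv2.RETR_EXTERNAL,cv2.CHAIN_APPROX_NONE)
    cs=[c for c in cs if cv2.contourArea(c)>200]
    if near is not None: c=min(cs,key=lambda c:np.linalg.norm(c.reshape(-1,2).mean(0)-near))
    else: c=max(cs,key=cv2.contourArea)
    for e in np.arange(2,15,.5):
        q=cv2.approxPolyDP(c,e,True)
        if len(q)<=4: break
    return q.reshape(-1,2),cv2.contourArea(c),c.reshape(-1,2)
E
python3 - <<'E'
from h import *
T,dT,PT=load('top0');S,dS,PS=load('scene0')
q,a,_=bluequad(T,near=(300,197));print('top',q.tolist(),a)
for u,v in q: print(np.round(onz(PT,u,v,.091),4), np.round(deep(PT,u,v,dT[v,u]),4))
q2,a,_=bluequad(S,near=(266,240));print('scene',q2.tolist(),a)
for u,v in q2: print(np.round(onz(PS,u,v,.091),4))
c=T[95:245,200:420]; cv2.imwrite('pics/crop1.png',cv2.resize(c[:,:,::-1],(800,545),interpolation=cv2.INTER_CUBIC))
E
```

```text
top [[311, 171], [280, 175], [285, 222], [318, 219]] 1576.5
[ 0.6158 -0.0547  0.091 ] [ 0.6156 -0.0546  0.0916]
[0.6117 0.0364 0.091 ] [0.612  0.0364 0.09  ]
[0.4722 0.0341 0.091 ] [0.4718 0.0342 0.0931]
[ 0.4725 -0.0602  0.091 ] [ 0.4715 -0.0597  0.0966]
scene [[266, 218], [240, 230], [265, 263], [292, 249]] 1215.5
[0.4719 0.0319 0.091 ]
[ 0.4717 -0.0613  0.091 ]
[ 0.6202 -0.0604  0.091 ]
[0.6195 0.0326 0.091 ]
```

View pics/crop1.png

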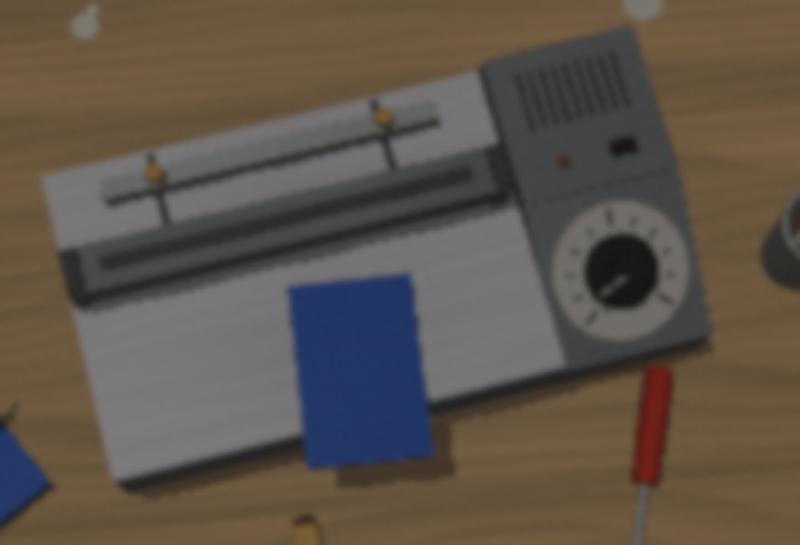

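The crop confirms it: the blue blank at crop (360,370) lies on the bed, askew to the bender, with its near end overhanging the front edge. The pointer (white line, ~(612,288)) points lower left, at about mark 1. Next I'll take the wrist camera over the bender.

>>> step_arm(
  rows=[
    [0.65, -1, 0.25, 0, 0, 0.18],
    [0.65, -1, 0.25, 0, 0, 0.18],
    [0.65, -1, 0.25, 0, 0, 0.18],
    [0.65, -1, 0.25, 0, 0, 0.18],
    [0.65, -1, 0.25, 0, 0, 0.18],
  ],
)

```text
time_s: 0.65
eef_pos: [0.3096, 0.3267, 0.2788]
tcp_rot: [-0.0, -0.113, 0.994, -0.0]
force: [1.0, 1.2, 0.4]
finger_gap: 1.0
gripper_force: 0.0
```

>>> step_arm(
  rows=[
    [0.65, -1, 0.25, 0, 0, 0],
    [0.65, -1, 0.25, 0, 0, 0],
    [0.65, -1, 0.25, 0, 0, 0],
    [0.65, -1, 0.25, 0, 0, 0],
    [0.65, -1, 0.25, 0, 0, 0],
  ],
)

```text
time_s: 1.15
eef_pos: [0.4401, 0.1258, 0.3292]
tcp_rot: [0.0, -0.11, 0.994, -0.0]
force: [0.8, 0.7, 0.0]
finger_gap: 1.001
gripper_force: 0.0
```

>>> step_arm(
  rows=[
    [0.4, -0.75, 0, 0, 0, 0],
    [0.4, -0.75, 0, 0, 0, 0],
    [0.4, -0.75, 0, 0, 0, 0],
    [0.4, -0.75, 0, 0, 0, 0],
    [0.4, -0.75, 0, 0, 0, 0],
  ],
)

```text
time_s: 1.65
eef_pos: [0.5203, -0.0247, 0.3274]
tcp_rot: [-0.001, -0.108, 0.994, 0.0]
force: [-0.3, 0.1, 0.4]
finger_gap: 0.996
gripper_force: 0.0
```

```bash
python3 - <<'E'
from h import *
s=telemetry.observe();print(s['time_s'],s['eef_pos'],s['tcp_rot'],s['joints'],s['force'])
im,d,P=cap('wrist','w1');cv2.imwrite('pics/w1b.png',cv2.resize(im[:,:,::-1],(800,600)))
print(np.round(P['cam_to_world'],3))
E
```

```text
1.65 [ 0.52033995 -0.02468499  0.3274228 ] [-9.74935129e-04 -1.08262645e-01  9.94121839e-01  1.37889609e-04] [-2.08387254e-01  2.00205112e-01  1.85146294e-01  1.55767624e+00
 -3.45503484e-04 -4.25337537e-01] [-0.33936995  0.14840024  0.41100448]
[[-0.215 -0.936 -0.28   0.448]
 [ 0.977 -0.206 -0.062 -0.041]
 [ 0.    -0.287  0.958  0.471]
 [ 0.     0.     0.     1.   ]]
```

View pics/w1b.png

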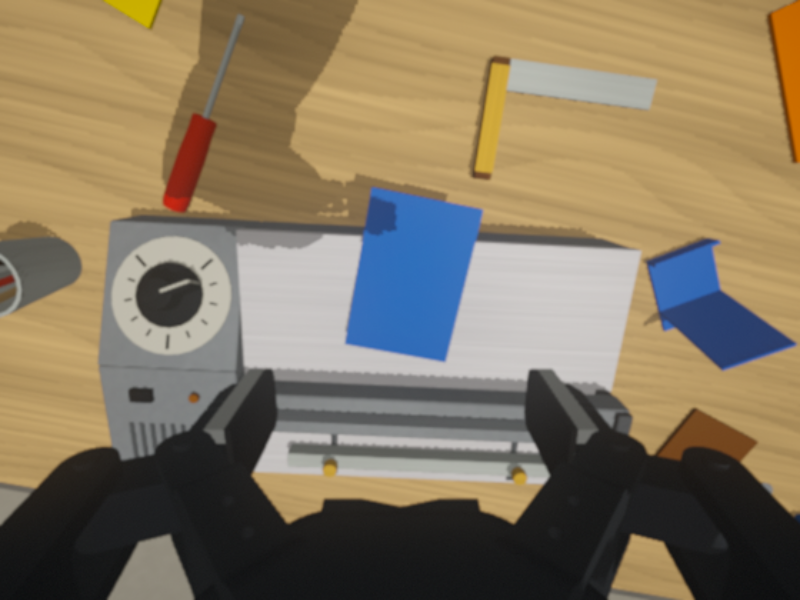

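The wrist view (800x600) shows the blank's corners at about (372,187), (482,209), (445,361) and (347,344). The dial centre is at (170,294), with the pointer towards (195,283). The bed's front edge runs from (240,232) to (638,250), and the stop is at y≈445-465 with brass nuts at (330,468) and (519,477).

```bash
python3 - <<'E'
from h import *
W,d,P=load('w1');T,dT,PT=load('top0')
q,a,c=bluequad(W,near=(290,192),lo=(100,120,40));print(q.tolist(),a)
# refined corners by line fits to contour
def refine(q,c):
    L=[]
    for i in range(4):
        p0,p1=q[i].astype(float),q[(i+1)%4].astype(float);t=(p1-p0);n=np.linalg.norm(t);t/=n
        s=(c-p0)@t; e=np.abs((c-p0)@np.array([-t[1],t[0]]))
        k=c[(s>.12*n)&(s<.88*n)&(e<3)].astype(np.float32)
        vx,vy,x,y=cv2.fitLine(k,cv2.DIST_HUBER,0,.01,.01).ravel();L.append(np.cross([x,y,1],[x+vx,y+vy,1]))
    out=[]
    for i in range(4):
        p=np.cross(L[i-1],L[i]);out.append(p[:2]/p[2])
    return np.array(out)
r=refine(q,c);print(r.round(1).tolist())
X=[onz(P,u,v,.091) for u,v in r]
for x,(u,v) in zip(X,r): print(x.round(4))
X=np.array(X);print('sides',[np.linalg.norm(X[i]-X[i-3]).round(4) for i in range(4)])
qt,_,ct=bluequad(T,near=(300,197));rt=refine(qt,ct)
for (u,v),x in zip(r,X):
    j=np.argmin([np.linalg.norm(onz(PT,a,b,.091)-x) for a,b in rt]);print('tri',tri((P,u,v),(PT,*rt[j])).round(4))
# heights by depth
for n,(u,v) in dict(bed=(220,230),bed2=(370,230),blank=(290,190),bedfar=(400,200)).items():
    print(n,deep(P,u,v,d[v,u]).round(4))
# column profile through stop & front edge
for u in (205,260,350):
  for v in list(range(160,176))+list(range(262,338,2)):
    if u in(205,350) : print(u,v,W[v,u].tolist(),deep(P,u,v,d[v,u]).round(3).tolist()) if u==350 or v>300 else None
E
```

```text
[[260, 132], [242, 239], [310, 252], [336, 147]] 7970.0
[[260.9, 131.2], [242.0, 239.2], [310.3, 251.7], [336.5, 147.3]]
[ 0.4688 -0.0604  0.091 ]
[ 0.6161 -0.0575  0.091 ]
[0.6141 0.0391 0.091 ]
[0.4677 0.0364 0.091 ]
sides [np.float64(0.1473), np.float64(0.0966), np.float64(0.1464), np.float64(0.0969)]
tri [ 0.4678 -0.0591  0.1114]
tri [ 0.6176 -0.0565  0.0864]
tri [0.6093 0.0364 0.103 ]
tri [0.4677 0.0343 0.1032]
bed [ 0.6108 -0.0897  0.087 ]
bed2 [0.5671 0.1133 0.0847]
blank [ 0.5338 -0.0085  0.0916]
bedfar [0.5168 0.1392 0.0862]
205 302 [154, 153, 152] [0.699, -0.088, 0.128]
205 304 [197, 194, 192] [0.733, -0.093, 0.086]
205 306 [198, 195, 193] [0.737, -0.093, 0.086]
205 308 [173, 170, 168] [0.741, -0.092, 0.084]
205 310 [119, 118, 115] [0.743, -0.092, 0.086]
205 312 [92, 94, 89] [0.741, -0.09, 0.093]
205 314 [94, 96, 91] [0.742, -0.089, 0.097]
205 316 [103, 104, 99] [0.742, -0.088, 0.101]
205 318 [163, 166, 158] [0.744, -0.087, 0.103]
205 320 [173, 176, 168] [0.746, -0.087, 0.104]
205 322 [172, 175, 167] [0.75, -0.086, 0.104]
205 324 [174, 177, 169] [0.753, -0.086, 0.105]
205 3
[... 1978 characters left out ...]
 [0.663, 0.102, 0.128]
350 308 [143, 143, 143] [0.666, 0.103, 0.128]
350 310 [195, 191, 190] [0.697, 0.122, 0.085]
350 312 [197, 193, 192] [0.7, 0.123, 0.086]
350 314 [180, 176, 175] [0.704, 0.124, 0.085]
350 316 [123, 121, 118] [0.706, 0.125, 0.087]
350 318 [93, 95, 90] [0.707, 0.124, 0.091]
350 320 [95, 95, 90] [0.707, 0.123, 0.095]
350 322 [101, 103, 97] [0.707, 0.122, 0.1]
350 324 [160, 163, 155] [0.707, 0.12, 0.106]
350 326 [176, 179, 171] [0.711, 0.122, 0.104]
350 328 [176, 179, 171] [0.715, 0.123, 0.103]
350 330 [176, 179, 172] [0.718, 0.124, 0.104]
350 332 [178, 178, 173] [0.735, 0.133, 0.086]
350 334 [198, 194, 192] [0.739, 0.134, 0.085]
350 336 [198, 193, 190] [0.742, 0.135, 0.086]
```

```bash
python3 - <<'E'
from h import *
W,d,P=load('w1')
v,u=np.mgrid[0:420,0:560]; M=P['cam_to_world']
X=np.stack([(u-P['cx'])/P['fx'],-(v-P['cy'])/P['fy'],-np.ones_like(u,float)],-1)*d[...,None]
X=X@M[:3,:3].T+M[:3,3]
np.save('pics/w1X.npy',X)
def fit(m,n):
    p=X[m];
    for _ in range(3):
        k=np.polyfit(p[:,1],p[:,0],1);r=p[:,0]-np.polyval(k,p[:,1]);p=p[np.abs(r)<max(.0015,1.5*r.std())]
    print(n,len(p),'yaw',np.degrees(np.arctan(-k[0])).round(2),'x(y=0)',k[1].round(4),'std',r.std().round(4),'y',p[:,1].min().round(3),p[:,1].max().round(3));return k
x,y,z=X[...,0],X[...,1],X[...,2]; ok=d>0
xs=.728-.165*y
fs=fit(ok&(np.abs(x-xs)<.008)&(z>.089)&(z<.1)&(y>-.09)&(y<.14)&(v>295),'stopface')
fit(ok&(np.abs(x-(.645-.165*y))<.012)&(z>.105)&(z<.124)&(y>-.1)&(y<.2)&(v>250),'heaterfront')
ff=fit(ok&(np.abs(x-(.502-.165*y))<.012)&(z>.02)&(z<.075)&(y>-.06)&(y<.2)&(v<180),'bedfront face')
b=ok&(z>.08)&(z<.0885)&(x>.53-.165*y)&(x<.60-.165*y)&(y>.06)&(y<.16);print('bed z',np.median(z[b]),z[b].std())
hsv=cv2.cvtColor(W,cv2.COLOR_RGB2HSV);m=(cv2.inRange(hsv,np.array((100,120,40)),np.array((125,255,255)))>0)&(x>.48)&(x<.6)&(np.abs(y)<.06);print('blank z',np.median(z[m]))
# dial: white plate
c=ok&(z>.06)&(z<.125)&(y<-.15)&(y>-.33)&(x<.70)&(x>.45)
w=c&(W.min(-1)>150)
cs,_=cv2.findContours(w.astype(np.uint8),cv2.RETR_EXTERNAL,cv2.CHAIN_APPROX_NONE);k=max(cs,key=cv2.contourArea);e=cv2.fitEllipse(k);print('plate ellipse',e,cv2.boundingRect(k))
A=X[w];cen,nn=A.mean(0),np.linalg.svd(A-A.mean(0),full_matrices=False)[2][2];nn*=np.sign(nn[2]);print('n',nn.round(4),'tilt',np.degrees(np.arccos(nn[2])))
o,r=ray(P,*e[0]);pc=o+r*((cen-o)@nn)/(r@nn);print('plate c',pc.round(4))
np.savez('pics/plate.npz',n=nn,c=pc)
x0,y0,ww,hh=cv2.boundingRect(k);cv2.imwrite('pics/dial.png',cv2.resize(W[y0-4:y0+hh+4,x0-4:x0+ww+4,::-1],(600,600),interpolation=cv2.INTER_CUBIC));print(x0,y0,ww,hh)
E
```

```text
stopface 737 yaw 9.47 x(y=0) 0.7267 std 0.0005 y -0.09 0.14
heaterfront 1267 yaw 9.49 x(y=0) 0.6444 std 0.0004 y -0.1 0.2
bedfront face 545 yaw 9.48 x(y=0) 0.5024 std 0.0001 y 0.043 0.189
bed z 0.08553701293211019 0.0007588650867938022
blank z 0.09157179818764061
plate ellipse ((119.47539520263672, 206.5797119140625), (81.14683532714844, 83.82318878173828), 58.710453033447266) (78, 166, 84, 83)
n [-0.2743 -0.0683  0.9592] tilt 16.42105478393138
plate c [ 0.607  -0.2279  0.0858]
78 166 84 83
```

View pics/dial.png

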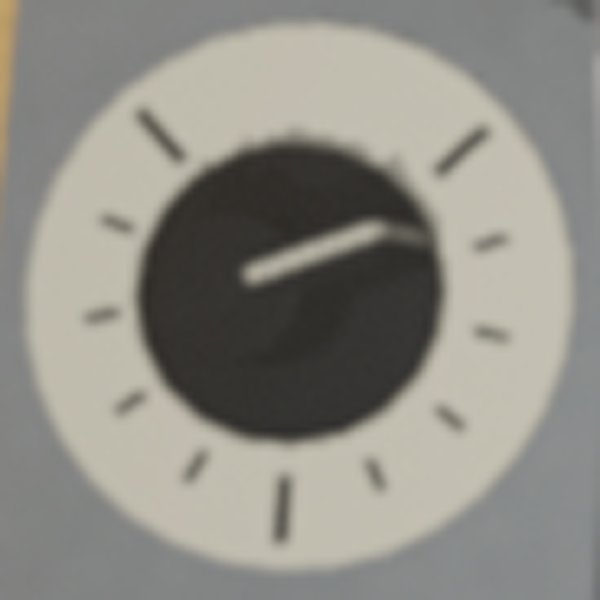

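The geometry agrees: front face, heater and stop all have yaw 9.48°, the bed is at z≈0.0855 and the stop face is 221 mm behind the front edge. The dial crop shows the pointer line from (250,273) to (380,228), just past mark 0 and near mark 1 (490,243). Next I'll touch the bed with half-open fingers to find the tip height.

>>> step_arm(
  rows=[
    [0.12, 0.7, -0.45, 0, 0, -0.016],
    [0.12, 0.7, -0.9, 0, 0, -0.016],
    [0.12, 0.7, -0.9, 0, 0, -0.016],
    [0.12, 0.7, -0.9, 0, 0, -0.016],
    [0.12, 0.7, -0.9, 0, 0, -0.016],
  ],
  hand=0.7,
)

```text
time_s: 2.2
eef_pos: [0.5413, 0.1208, 0.1463]
tcp_rot: [-0.001, -0.086, 0.996, 0.0]
force: [0.7, -1.3, 0.4]
finger_gap: 0.696
gripper_force: 0.0
```

>>> step_arm(
  rows=[
    [0, 0, -0.2, 0, 0, 0],
    [0, 0, -0.25, 0, 0, 0],
    [0, 0, -0.275, 0, 0, 0],
    [0, 0, -0.275, 0, 0, 0],
  ],
)

```text
time_s: 2.6
eef_pos: [0.5435, 0.1181, 0.0947]
tcp_rot: [0.0, -0.085, 0.996, 0.0]
force: [-0.2, -0.6, 0.3]
finger_gap: 0.696
gripper_force: 0.0
```

>>> step_arm(
  rows=[
    [0, 0, -0.03, 0, 0, 0],
    [0, 0, -0.04, 0, 0, 0],
    [0, 0, -0.045, 0, 0, 0],
    [0, 0, -0.045, 0, 0, 0],
  ],
)

```text
time_s: 3.0
eef_pos: [0.5434, 0.1178, 0.085]
tcp_rot: [0.0, -0.085, 0.996, -0.0]
force: [-0.3, 0.6, 0.2]
finger_gap: 0.704
gripper_force: 0.0
```

>>> step_arm(
  rows=[
    [0, 0, -0.01, 0, 0, 0],
    [0, 0, -0.01, 0, 0, 0],
  ],
)

```text
time_s: 3.2
eef_pos: [0.5433, 0.1179, 0.0826]
tcp_rot: [-0.0, -0.085, 0.996, 0.0]
force: [0.5, -0.1, -0.1]
finger_gap: 0.703
gripper_force: 0.0
```

>>> step_arm(
  rows=[
    [0, 0, -0.01, 0, 0, 0],
    [0, 0, -0.01, 0, 0, 0],
  ],
)

```text
time_s: 3.4
eef_pos: [0.5432, 0.118, 0.0805]
tcp_rot: [-0.0, -0.085, 0.996, 0.0]
force: [-0.8, -0.6, -0.7]
finger_gap: 0.701
gripper_force: 0.0
```

>>> step_arm(
  rows=[
    [0, 0, -0.01, 0, 0, 0],
    [0, 0, -0.01, 0, 0, 0],
  ],
)

```text
time_s: 3.6
eef_pos: [0.5434, 0.118, 0.08]
tcp_rot: [0.001, -0.085, 0.996, -0.0]
force: [-4.3, -0.2, 13.3]
finger_gap: 0.701
gripper_force: 6.7
```

>>> step_arm(
  rows=[
    [0, 0, -0.005, 0, 0, 0],
    [0, 0, -0.005, 0, 0, 0],
  ],
)

```text
time_s: 3.8
eef_pos: [0.5434, 0.118, 0.0799]
tcp_rot: [0.001, -0.085, 0.996, -0.0]
force: [-7.4, -0.4, 23.6]
finger_gap: 0.698
gripper_force: 11.3
```

>>> step_arm(
  rows=[
    [0, 0, -0.005, 0, 0, 0],
    [0, 0, -0.005, 0, 0, 0],
  ],
)

```text
time_s: 4.0
eef_pos: [0.5435, 0.118, 0.0799]
tcp_rot: [0.002, -0.085, 0.996, -0.0]
force: [-12.5, -2.0, 32.2]
finger_gap: 0.7
gripper_force: 16.0
```

Contact is at TCP z 0.080, with stiffness about 10 N/mm. I'll go round to the front of the blank next.

>>> step_arm(
  rows=[
    [0, 0, 0.22, 0, 0, -0.0015],
    [-0.27, -0.34, 0.22, 0, 0, -0.0015],
    [-0.55, -0.68, 0.22, 0, 0, -0.0015],
    [-0.55, -0.68, 0.22, 0, 0, -0.0015],
    [-0.55, -0.68, 0.22, 0, 0, -0.0015],
  ],
)

```text
time_s: 4.5
eef_pos: [0.4309, -0.0196, 0.1208]
tcp_rot: [-0.0, -0.082, 0.997, -0.0]
force: [0.9, 0.6, 1.0]
finger_gap: 0.695
gripper_force: 0.0
```

```bash
python3 - <<'E'
from h import *
s=telemetry.observe();print(s['eef_pos'].round(4),s['tcp_rot'].round(4),s['force'])
E
```

```text
[ 0.4309 -0.0196  0.1208] [-3.000e-04 -8.220e-02  9.966e-01 -2.000e-04] [0.87506541 0.58265699 0.95827723]
```

>>> step_arm(
  rows=[
    [0, 0, -0.1, 0, 0, 0],
    [0, 0, -0.19, 0, 0, 0],
    [0, 0, -0.19, 0, 0, 0],
  ],
)

```text
time_s: 4.8
eef_pos: [0.432, -0.018, 0.0813]
tcp_rot: [-0.001, -0.082, 0.997, 0.0]
force: [-0.7, -0.1, 0.3]
finger_gap: 0.698
gripper_force: 0.0
```

>>> step_arm(
  rows=[
    [0.05, 0.0083, 0, 0, 0, 0],
    [0.1, 0.0166, 0, 0, 0, 0],
    [0.15, 0.025, 0, 0, 0, 0],
    [0.2, 0.0333, 0, 0, 0, 0],
    [0.25, 0.0416, 0, 0, 0, 0],
  ],
)

```text
time_s: 5.3
eef_pos: [0.4843, -0.0095, 0.0831]
tcp_rot: [0.0, -0.083, 0.997, -0.0]
force: [-4.4, -0.6, 7.6]
finger_gap: 0.705
gripper_force: 4.1
```

```bash
python3 - <<'E'
from h import *
s=telemetry.observe();print(s['time_s'],s['eef_pos'].round(4),s['tcp_rot'].round(4),s['force'])
im,d,P=cap('wrist','w2');cv2.imwrite('pics/w2b.png',im[:,:,::-1])
E
```

```text
5.3 [ 0.4843 -0.0095  0.0831] [ 0.000e+00 -8.300e-02  9.966e-01 -2.000e-04] [-4.41339984 -0.60553874  7.57214302]
```

View pics/w2b.png

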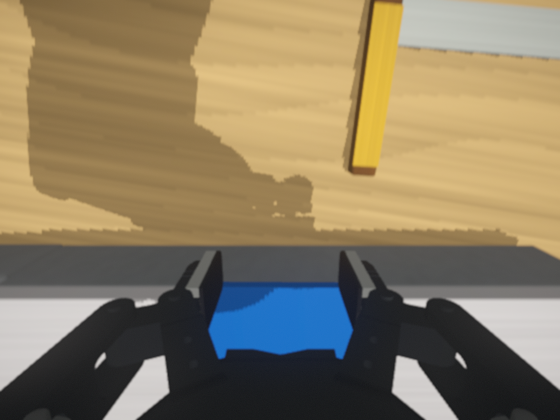

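```bash
python3 - <<'E'
from h import *
W,d,P=load('w2')
for u in (230,250,280,310,330):
    col=W[:,u].astype(int); v=np.where((col[:,2]>col[:,0]+60)&(np.arange(420)>240))[0]
    v0=v[0]; X=onz(P,u,v0,.0915); D=deep(P,u,v0+4,d[v0+4,u]);s=lambda X:(.9863*X[0]+.1647*X[1]).round(4)
    print(u,v0,X.round(4),'s',s(X),'depthpt',D.round(4),s(D))
X=deep(P,100,340,d[340,100]);print('bed',X.round(4)); X=deep(P,480,340,d[340,480]);print('bed',X.round(4))
# fingertip extents by depth: points near tips
v,u=np.mgrid[0:420,0:560];M=P['cam_to_world']
X=np.stack([(u-P['cx'])/P['fx'],-(v-P['cy'])/P['fy'],-np.ones_like(u,float)],-1)*d[...,None]@M[:3,:3].T+M[:3,3]
s=.9863*X[...,0]+.1647*X[...,1];t=-.1647*X[...,0]+.9863*X[...,1];g=(W.max(-1)<140)&(v>248)&(v<320)&(X[...,2]>.093)&(X[...,2]<.14)&(s<.52)
for z0 in np.arange(.088,.14,.006):
    m=g&(X[...,2]>=z0)&(X[...,2]<z0+.006)
    for sd,mm in(('R',m&(u<280)),('L',m&(u>280))):
        if mm.sum()>3: print(z0.round(3),sd,mm.sum(),'s',s[mm].min().round(4),s[mm].max().round(4),'t',t[mm].min().round(4),t[mm].max().round(4))
E
```

```text
230 282 [ 0.4953 -0.0337  0.0915] s 0.483 depthpt [ 0.4983 -0.0335  0.0905] 0.4859
250 282 [ 0.4936 -0.0236  0.0915] s 0.483 depthpt [ 0.4968 -0.0233  0.0902] 0.4861
280 282 [ 0.4911 -0.0084  0.0915] s 0.483 depthpt [ 0.4936 -0.008   0.0911] 0.4855
310 283 [0.4891 0.0068 0.0915] s 0.4836 depthpt [0.4917 0.0074 0.091 ] 0.4862
330 283 [0.4874 0.017  0.0915] s 0.4835 depthpt [0.4895 0.0173 0.0919] 0.4856
bed [ 0.4793 -0.062   0.1566]
bed [0.4623 0.0451 0.1556]
0.088 R 31 s 0.4641 0.4859 t -0.1249 -0.1186
0.088 L 23 s 0.4639 0.4858 t -0.0594 -0.0527
0.094 R 225 s 0.4639 0.4865 t -0.1324 -0.1183
0.094 L 226 s 0.4639 0.4868 t -0.0594 -0.0457
0.1 R 276 s 0.464 0.4865 t -0.1325 -0.1185
0.1 L 282 s 0.4637 0.4865 t -0.0594 -0.0456
0.106 R 321 s 0.4638 0.4869 t -0.1325 -0.1184
0.106 L 310 s 0.4638 0.4868 t -0.0595 -0.0455
0.112 R 353 s 0.4637 0.4856 t -0.1325 -0.1184
0.112 L 365 s 0.4637 0.4869 t -0.0594 -0.0453
0.118 R 322 s 0.4638 0.4841 t -0.1325 -0.1185
0.118 L 325 s 0.4631 0.4847 t -0.0596 -0.0456
0.124 R 381 s 0.463 0.4798 t -0.1357 -0.1184
0.124 L 386 s 0.4629 0.4791 t -0.0595 -0.0469
0.13 R 524 s 0.4612 0.4697 t -0.1483 -0.1197
0.13 L 533 s 0.4614 0.4699 t -0.059 -0.0294
0.136 R 632 s 0.4609 0.4698 t -0.1506 -0.1177
0.136 L 617 s 0.4613 0.4692 t -0.0608 -0.0275
```

The wrist view shows the blank's near edge at row 282, level across both fingers, so it is now square to them. The upward force suggests the rounded fingertips are wedging on its top edge. I'll back off, go lower and push again.

>>> step_arm(
  rows=[
    [-0.03, -0.005, 0, 0, 0, 0],
    [-0.03, -0.005, -0.01, 0, 0, 0],
    [-0.03, -0.005, -0.01, 0, 0, 0],
  ],
)

```text
time_s: 5.65
eef_pos: [0.477, -0.0106, 0.0804]
tcp_rot: [-0.0, -0.083, 0.997, 0.0]
force: [0.2, 0.2, -0.0]
finger_gap: 0.701
gripper_force: 0.0
```

>>> step_arm(
  rows=[
    [0.02, 0.0033, 0, 0, 0, 0],
    [0.04, 0.0066, 0, 0, 0, 0],
    [0.06, 0.01, 0, 0, 0, 0],
    [0.08, 0.0133, 0, 0, 0, 0],
    [0.08, 0.0133, 0, 0, 0, 0],
  ],
)

```text
time_s: 6.15
eef_pos: [0.494, -0.008, 0.0807]
tcp_rot: [0.0, -0.083, 0.997, -0.0]
force: [-0.0, -0.6, 0.4]
finger_gap: 0.702
gripper_force: 0.0
```

>>> step_arm(
  rows=[
    [0.05, 0.0083, 0, 0, 0, 0],
    [0.1, 0.0166, 0, 0, 0, 0],
    [0.15, 0.025, 0, 0, 0, 0],
    [0.2, 0.0333, 0, 0, 0, 0],
    [0.22, 0.0366, 0, 0, 0, 0],
  ],
)

```text
time_s: 6.65
eef_pos: [0.5386, -0.0006, 0.0806]
tcp_rot: [0.0, -0.083, 0.997, -0.0]
force: [-0.7, -0.8, 0.7]
finger_gap: 0.702
gripper_force: 0.5
```

>>> step_arm(
  rows=[
    [0.02, 0.0033, 0, 0, 0, 0],
    [0.035, 0.0058, 0, 0, 0, 0],
    [0.05, 0.0083, 0, 0, 0, 0],
    [0.06, 0.01, 0, 0, 0, 0],
    [0.06, 0.01, 0, 0, 0, 0],
  ],
)

```text
time_s: 7.15
eef_pos: [0.5495, 0.0013, 0.0808]
tcp_rot: [0.0, -0.083, 0.997, -0.0]
force: [-0.8, 0.8, 0.0]
finger_gap: 0.703
gripper_force: 0.0
```

```bash
cat >> h.py <<'E'
def cloud(tag):
    W,d,P=load(tag);v,u=np.mgrid[0:420,0:560];M=P['cam_to_world']
    X=np.stack([(u-P['cx'])/P['fx'],-(v-P['cy'])/P['fy'],-np.ones_like(u,float)],-1)*d[...,None]@M[:3,:3].T+M[:3,3]
    return W,d,P,X,.9863*X[...,0]+.1647*X[...,1],-.1647*X[...,0]+.9863*X[...,1]
E
python3 - <<'E'
from h import *
s=telemetry.observe();p=s['eef_pos'];print(s['time_s'],p.round(4),s['tcp_rot'].round(4),s['force'],'face s',.9863*p[0]+.1647*p[1]+.0105)
cap('wrist','w3');cap('top','t3');cap('scene','s3')
W,d,P,X,S,T=cloud('w3')
for u in (225,250,280,310,335):
    col=W[:,u].astype(int); v=np.where((col[:,2]>col[:,0]+60)&(np.arange(420)>200))[0]
    print(u,v[0],(np.array([.9863,.1647,0])@onz(P,u,v[0]-.5,.0915)).round(4))
a=load('t3')[0][105:225,210:390,::-1];b=load('s3')[0][190:350,190:380,::-1]
cv2.imwrite('pics/ts3.png',np.hstack([cv2.resize(a,(400,300),interpolation=cv2.INTER_CUBIC),cv2.resize(b,(400,300),interpolation=cv2.INTER_CUBIC)]))
E
```

```text
7.15 [0.5495 0.0013 0.0808] [ 1.000e-04 -8.280e-02  9.966e-01 -0.000e+00] [-0.79998304  0.84365255  0.00448926] face s 0.5527321372147418
225 287 0.5502
250 287 0.5502
280 287 0.5502
310 287 0.5502
335 287 0.5502
```

View pics/ts3.png

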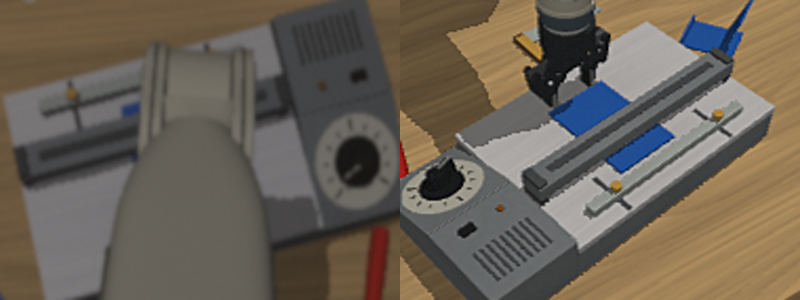

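The blank is through under the heater and parallel to the stop, with about 14 mm still to go. Now slow steps with a force check.

>>> step_arm(
  rows=[
    [0.02, 0.0033, 0, 0, 0, 0],
    [0.035, 0.0058, 0, 0, 0, 0],
    [0.05, 0.0083, 0, 0, 0, 0],
    [0.055, 0.0092, 0, 0, 0, 0],
    [0.055, 0.0092, 0, 0, 0, 0],
  ],
)

```text
time_s: 7.8
eef_pos: [0.5606, 0.0032, 0.0806]
tcp_rot: [0.0, -0.083, 0.997, 0.0]
force: [-0.4, -0.2, -0.4]
finger_gap: 0.702
gripper_force: 0.0
```

>>> step_arm(
  rows=[
    [0.0025, 0.0004, 0, 0, 0, 0],
    [0.005, 0.0008, 0, 0, 0, 0],
    [0.005, 0.0008, 0, 0, 0, 0],
  ],
)

```text
time_s: 8.1
eef_pos: [0.5613, 0.0033, 0.0807]
tcp_rot: [-0.0, -0.083, 0.997, 0.0]
force: [-0.3, -0.6, 0.2]
finger_gap: 0.701
gripper_force: 0.1
```

>>> step_arm(
  rows=[
    [0.0025, 0.0004, 0, 0, 0, 0],
    [0.005, 0.0008, 0, 0, 0, 0],
    [0.005, 0.0008, 0, 0, 0, 0],
  ],
)

```text
time_s: 8.4
eef_pos: [0.5624, 0.0034, 0.0807]
tcp_rot: [0.0, -0.083, 0.997, 0.0]
force: [-0.9, 0.4, 0.8]
finger_gap: 0.703
gripper_force: 0.1
```

>>> step_arm(
  rows=[
    [0.003, 0.0005, 0, 0, 0, 0],
    [0.003, 0.0005, 0, 0, 0, 0],
  ],
)

```text
time_s: 8.6
eef_pos: [0.563, 0.0035, 0.0807]
tcp_rot: [0.0, -0.083, 0.997, -0.0]
force: [-0.9, -0.7, -0.6]
finger_gap: 0.701
gripper_force: 0.1
```

>>> step_arm(
  rows=[
    [0.003, 0.0005, 0, 0, 0, 0],
    [0.003, 0.0005, 0, 0, 0, 0],
  ],
)

```text
time_s: 8.8
eef_pos: [0.5636, 0.0036, 0.0807]
tcp_rot: [0.0, -0.083, 0.997, -0.0]
force: [0.2, 0.1, 0.6]
finger_gap: 0.699
gripper_force: 0.1
```

>>> step_arm(
  rows=[
    [0.002, 0.0003, 0, 0, 0, 0],
    [0.002, 0.0003, 0, 0, 0, 0],
  ],
)

```text
time_s: 9.0
eef_pos: [0.5639, 0.0037, 0.0807]
tcp_rot: [-0.0, -0.083, 0.997, 0.0]
force: [-0.7, 0.8, -0.0]
finger_gap: 0.701
gripper_force: 0.3
```

>>> step_arm(
  rows=[
    [0.002, 0.0003, 0, 0, 0, 0],
    [0.002, 0.0003, 0, 0, 0, 0],
  ],
)

```text
time_s: 9.2
eef_pos: [0.564, 0.0037, 0.0807]
tcp_rot: [-0.0, -0.083, 0.997, -0.0]
force: [-2.3, -0.4, 1.5]
finger_gap: 0.7
gripper_force: 1.4
```

>>> step_arm(
  rows=[
    [0.001, 0.0002, 0, 0, 0, 0],
    [0.001, 0.0002, 0, 0, 0, 0],
  ],
)

```text
time_s: 9.4
eef_pos: [0.5641, 0.0037, 0.0807]
tcp_rot: [-0.0, -0.083, 0.997, -0.0]
force: [-4.7, -1.1, 2.2]
finger_gap: 0.703
gripper_force: 2.5
```

>>> step_arm(
  rows=[
    [0.001, 0.0002, 0, 0, 0, 0],
    [0.001, 0.0002, 0, 0, 0, 0],
  ],
)

```text
time_s: 9.6
eef_pos: [0.5641, 0.0038, 0.0807]
tcp_rot: [-0.001, -0.083, 0.997, -0.0]
force: [-6.3, -1.2, 3.6]
finger_gap: 0.701
gripper_force: 3.0
```

The blank is firmly against the stop at about 6 N. I'll withdraw and look.

>>> step_arm(
  rows=[
    [-0.04, -0.0067, 0, 0, 0, 0],
    [-0.2, -0.0333, 0, 0, 0, 0],
    [-0.2, -0.0333, 0.1, 0, 0, 0],
    [-0.2, -0.06, 0.35, 0, 0, 0],
    [-0.2, -0.1, 0.6, 0, 0, 0],
  ],
)

```text
time_s: 10.1
eef_pos: [0.524, -0.0158, 0.201]
tcp_rot: [-0.0, -0.083, 0.997, 0.0]
force: [1.6, -0.0, 0.9]
finger_gap: 0.697
gripper_force: 0.0
```

>>> step_arm(
  rows=[
    [0, -0.25, 0.25, 0, 0, 0],
    [0, -0.4, 0.4, 0, 0, 0],
    [0, -0.4, 0.4, 0, 0, 0],
    [0, -0.4, 0.4, 0, 0, 0],
  ],
)

```text
time_s: 10.5
eef_pos: [0.5253, -0.0973, 0.2808]
tcp_rot: [0.001, -0.082, 0.997, -0.0]
force: [0.3, 1.3, -1.2]
finger_gap: 0.7
gripper_force: 0.0
```

```bash
python3 - <<'E'
from h import *
s=telemetry.observe();p=s['eef_pos'];print(s['time_s'],p.round(4),s['tcp_rot'].round(4),s['joints'].round(3),s['force'].round(1))
cap('wrist','w4');cap('top','t4');cap('scene','s4')
W,d,P,X,S,T=cloud('w4');z=X[...,2];v,u=np.mgrid[0:420,0:560]
hsv=cv2.cvtColor(W,cv2.COLOR_RGB2HSV);blue=(cv2.inRange(hsv,np.array((100,110,40)),np.array((125,255,255)))>0)&(S>.5)&(S<.75)&(z>.08)&(np.abs(T+.09)<.09)
m=blue&(S<.63);print('front part S',S[m].min().round(4),S[m].max().round(4),'T',T[m].min().round(4),T[m].max().round(4))
m2=blue&(S>.66);print('far part n',m2.sum(), S[m2].max() if m2.any() else '', T[m2].min() if m2.any() else '',T[m2].max() if m2.any() else '')
st=(d>0)&(z>.092)&(z<.101)&(np.abs(S-.717)<.012)&(v>250)
for lo in np.arange(-.26,.14,.04):
    k=st&(T>lo)&(T<lo+.04)
    if k.sum()>8: print('stop',lo.round(2),k.sum(),np.median(S[k]).round(4))
cs=bluequad(W,near=(u[m].mean(),v[m].mean()),lo=(100,110,40));print(cs[0].tolist())
a=load('t4')[0][100:230,200:400,::-1];b=W[:,:,::-1]
cv2.imwrite('pics/v4.png',np.vstack([cv2.resize(load('s4')[0][200:330,210:360,::-1],(346,300),interpolation=cv2.INTER_CUBIC),cv2.resize(a,(346,300),interpolation=cv2.INTER_CUBIC)]))
cv2.imwrite('pics/v4.png',np.hstack([cv2.imread('pics/v4.png'),cv2.resize(b[60:400,40:300],(454,600),interpolation=cv2.INTER_CUBIC)]))
E
```

```text
10.5 [ 0.5253 -0.0973  0.2808] [ 1.500e-03 -8.160e-02  9.967e-01 -5.000e-04] [-0.34   0.22   0.094  1.442  0.    -0.504] [ 0.3  1.3 -1.2]
front part S 0.5004 0.6299 T -0.1526 -0.0402
far part n 236 0.7173116204513325 -0.138860934064609 -0.08957220791182045
stop -0.26 18 0.7192
stop -0.22 120 0.7169
stop -0.18 139 0.7168
stop -0.14 190 0.7167
stop -0.1 34 0.7162
[[317, 238], [316, 291], [339, 291], [344, 250], [392, 289], [397, 237]]
```

View pics/v4.png

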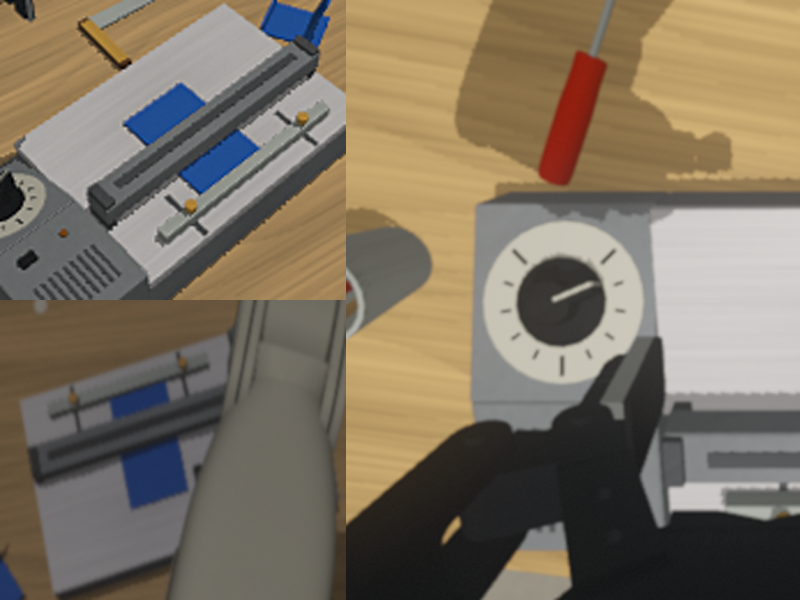

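The far edge meets the stop all along its width (S 0.717 against the stop's 0.7168, which has not changed). In the wrist crop the dial is at about (562,302), with the pointer line towards (592,285). Now the dial geometry.

```bash
cat >> h.py <<'E'
def dial(tag,verbose=True):
    W,d,P,X,S,T=cloud(tag);z=X[...,2]
    box=(d>0)&(S>.47)&(S<.66)&(T>-.41)&(T<-.21)&(z>.055)&(z<.125)
    g=W.min(-1); w=(box&(g>150)).astype(np.uint8)
    cs,_=cv2.findContours(w,cv2.RETR_EXTERNAL,cv2.CHAIN_APPROX_NONE)
    cs=[c for c in cs if cv2.contourArea(c)>2500 and cv2.contourArea(c)<9000];k=max(cs,key=cv2.contourArea)
    e=cv2.fitEllipse(cv2.convexHull(k))
    pl=np.zeros(g.shape,np.uint8);cv2.ellipse(pl,e,1,-1)
    ring=(pl>0)&(g>150)
    inner=np.zeros_like(pl);cv2.ellipse(inner,(e[0],(e[1][0]*.64,e[1][1]*.64),e[2]),1,-1)
    A=X[ring&(inner==0)&(d>0)];c0=A.mean(0);n=np.linalg.svd(A-c0,full_matrices=False)[2][2];n*=np.sign(n[2])
    a=np.radians(9.48);nt=np.array([-np.sin(np.radians(20))*np.cos(a),-np.sin(np.radians(20))*np.sin(a),np.cos(np.radians(20))])
    px=np.array([np.cos(np.radians(20))*np.cos(a),np.cos(np.radians(20))*np.sin(a),np.sin(np.radians(20))]);py=np.cross(nt,px)
    def onpl(u,v,h):
        o,r=ray(P,u,v);return o+r*((np.median((A@nt))+h-o@nt)/(r@nt))
    c=onpl(*e[0],0)
    # pointer line: bright pixels well inside
    in2=np.zeros_like(pl);cv2.ellipse(in2,(e[0],(e[1][0]*.5,e[1][1]*.5),e[2]),1,-1)
    m=(in2>0)&(g>110);v,u=np.where(m);q=np.array([onpl(a_,b_,.0295) for a_,b_ in zip(u,v)])-c
    xy=np.c_[q@px,q@py].astype(np.float32)
    vx,vy,x0,y0=cv2.fitLine(xy,cv2.DIST_HUBER,0,.01,.01).ravel()
    dr=np.array([vx,vy]);dr*=np.sign(dr@xy.mean(0));ang=np.arctan2(dr[1],dr[0]);ang2=np.arctan2(*xy[np.argsort(np.hypot(*xy.T))[-5:]].mean(0)[::-1])
    if verbose: print(tag,'ell',np.round(e[0],1),np.round(e[1],1),'fit n',n.round(3),'text n',nt.round(3),'c',c.round(4),'off-axis',round(float(x0*dr[1]-y0*dr[0])*1e3,2),'mm; reg(line)',round(2.356-ang,3),'reg(tip)',round(2.356-ang2,3),'mark',round((2.356-ang)/.4712,2),len(u),'r',np.hypot(*xy.T).min().round(4),np.hypot(*xy.T).max().round(4))
    return c,nt,px,py,2.356-ang
E
python3 - <<'E'
from h import *
for t in('w1','w4'): dial(t)
W,d,P,X,S,T=cloud('w4');z=X[...,2]
for t in ('w1','w4'):
    W,d,P,X,S,T=cloud(t)
    c=np.array([.607,-.228,.086])
    m=(d>0)&(np.hypot(X[...,0]-c[0],X[...,1]-c[1])<.016)&(X[...,2]>c[2]+.02);print('hub top',X[m].mean(0).round(4),X[m][:,2].max(),m.sum())
E
```

```text
w1 ell [119.5 206.5] [82.  84.5] fit n [-0.336 -0.056  0.94 ] text n [-0.337 -0.056  0.94 ] c [ 0.6071 -0.2281  0.0854] off-axis -0.4 mm; reg(line) 0.386 reg(tip) 0.379 mark 0.82 62 r 0.0061 0.0326
w4 ell [164.1 231. ] [91.3 93.6] fit n [-0.336 -0.062  0.94 ] text n [-0.337 -0.056  0.94 ] c [ 0.6069 -0.2279  0.0853] off-axis -0.58 mm; reg(line) 0.392 reg(tip) 0.381 mark 0.83 78 r 0.0051 0.0331
hub top [ 0.6014 -0.2279  0.1131] 0.11773158544257895 318
hub top [ 0.6011 -0.2286  0.1131] 0.11718661841060435 373
```

```bash
cat > goal.py <<'E'
from h import *; import sys
from scipy.spatial.transform import Rotation as R
# angle (deg) of closing line from plate x toward y, height above panel
def goal(cl,h):
    c=np.array([.607,-.228,.0853]);a=np.radians(9.48);b=np.radians(20)
    n=np.array([-np.sin(b)*np.cos(a),-np.sin(b)*np.sin(a),np.cos(b)]);px=np.array([np.cos(b)*np.cos(a),np.cos(b)*np.sin(a),np.sin(b)]);py=np.cross(n,px)
    t=np.radians(cl);y=np.cos(t)*px+np.sin(t)*py;z=-n
    return c+n*h,R.from_matrix(np.c_[np.cross(y,z),y,z]),n
def delta(cl,h):
    s=telemetry.observe();p,G,n=goal(cl,h);q=s['tcp_rot'];C=R.from_quat([*q[1:],q[0]])
    rv=(G*C.inv()).as_rotvec()
    print('t',s['time_s'].__round__(2),'pos',s['eef_pos'].round(4),'goal',p.round(4),'shift',((p-s['eef_pos'])/.2).round(4),'turn',(rv/np.pi).round(4),np.degrees(np.linalg.norm(rv)).round(1),'j',s['joints'].round(2),'F',s['force'].round(1),'gap',s['finger_gap'].__round__(3)); return p,G,n
if __name__=='__main__': delta(float(sys.argv[1]),float(sys.argv[2]))
E
python3 goal.py 202.8 .10
python3 -c "
from h import *
W,d,P=load('t4');T=load('top0')
for u,v in((423,161),(437,150),(440,145)): print(deep(T[2],u,v,T[1][v,u]).round(3))"
```

```text
t 10.65 pos [ 0.5242 -0.095   0.2783] goal [ 0.5733 -0.2336  0.1793] shift [ 0.2452 -0.6929 -0.4949] turn [-0.0954 -0.0903  0.6192] 113.9 j [-0.34  0.22  0.09  1.44  0.   -0.5 ] F [ 0.3 -0.4 -0.6] gap 0.701
[ 0.642 -0.416  0.007]
[ 0.678 -0.47  -0.003]
[ 0.692 -0.48   0.001]
```

>>> step_arm(
  rows=[
    [0.2, -0.5, 0, -0.095, -0.09, 0.619],
    [0.2, -0.5, 0, -0.095, -0.09, 0.619],
    [0.2, -0.69, 0, -0.095, -0.09, 0.619],
    [0.24, -0.69, 0, -0.095, -0.09, 0.619],
    [0.24, -0.69, 0, -0.095, -0.09, 0.619],
  ],
  hand=0.55,
)

```text
time_s: 11.15
eef_pos: [0.5732, -0.2339, 0.2772]
tcp_rot: [0.047, -0.437, 0.896, -0.058]
force: [0.2, 0.9, -0.6]
finger_gap: 0.55
gripper_force: 0.0
```

```bash
python3 goal.py 202.8 .10
```

```text
t 11.15 pos [ 0.5732 -0.2339  0.2772] goal [ 0.5733 -0.2336  0.1793] shift [ 2.000e-04  1.400e-03 -4.894e-01] turn [-0.0597 -0.0568  0.3839] 70.7 j [-0.53  0.27  0.14  1.29  0.01 -1.44] F [ 0.2  0.9 -0.6] gap 0.55
```

>>> step_arm(
  rows=[
    [0, 0, 0, -0.06, -0.057, 0.384],
    [0, 0, 0, -0.06, -0.057, 0.384],
    [0, 0, 0, -0.06, -0.057, 0.384],
    [0, 0, 0, -0.06, -0.057, 0.384],
    [0, 0, 0, -0.06, -0.057, 0.384],
  ],
)

```text
time_s: 11.65
eef_pos: [0.5726, -0.2321, 0.2781]
tcp_rot: [-0.089, 0.728, -0.671, 0.111]
force: [0.4, -0.0, 1.0]
finger_gap: 0.546
gripper_force: 0.0
```

```bash
python3 goal.py 202.8 .10
```

```text
t 11.65 pos [ 0.5726 -0.2321  0.2781] goal [ 0.5733 -0.2336  0.1793] shift [ 0.0032 -0.0079 -0.4944] turn [-0.024  -0.0217  0.1497] 27.6 j [-0.59  0.19  0.01  1.14  0.14 -2.22] F [ 0.4 -0.   1. ] gap 0.546
```

>>> step_arm(
  rows=[
    [0, 0, -0.1, -0.024, -0.022, 0.15],
    [0, 0, -0.2, -0.024, -0.022, 0.15],
    [0.003, -0.007, -0.35, -0.024, -0.022, 0.15],
    [0.003, -0.007, -0.49, -0.024, -0.022, 0.15],
    [0.003, -0.007, -0.49, -0.024, -0.022, 0.15],
  ],
)

```text
time_s: 12.15
eef_pos: [0.5712, -0.2328, 0.1765]
tcp_rot: [-0.109, 0.861, -0.478, 0.133]
force: [-0.1, 1.1, 0.9]
finger_gap: 0.552
gripper_force: 0.0
```

```bash
python3 goal.py 202.8 .05;python3 goal.py 202.8 .011
```

```text
t 12.15 pos [ 0.5712 -0.2328  0.1765] goal [ 0.5901 -0.2308  0.1323] shift [ 0.0946  0.0098 -0.2209] turn [-0.002  -0.0016  0.0018] 0.6 j [-0.64  0.23 -0.22  0.89  0.25 -2.74] F [-0.1  1.1  0.9] gap 0.552
t 12.15 pos [ 0.5712 -0.2328  0.1765] goal [ 0.6033 -0.2286  0.0956] shift [ 0.1604  0.0208 -0.4041] turn [-0.002  -0.0016  0.0018] 0.6 j [-0.64  0.23 -0.22  0.89  0.25 -2.74] F [-0.1  1.1  0.9] gap 0.552
```

Go to 50 mm above the panel, then down.

>>> step_arm(
  rows=[
    [0.095, 0.0098, -0.22, -0.002, -0.0016, 0.002],
    [0.095, 0.0098, -0.22, -0.002, -0.0016, 0.002],
    [0.095, 0.0098, -0.22, -0.002, -0.0016, 0.002],
  ],
)

```text
time_s: 12.45
eef_pos: [0.5924, -0.2323, 0.1379]
tcp_rot: [-0.107, 0.862, -0.475, 0.14]
force: [-0.1, 0.0, -0.3]
finger_gap: 0.548
gripper_force: 0.0
```

```bash
python3 goal.py 202.8 .011; python3 - <<'E'
from h import *
cap('scene','s5');cap('wrist','w5')
a=load('s5')[0][230:340,150:290,::-1];b=load('w5')[0][:,:,::-1]
cv2.imwrite('pics/v5.png',np.hstack([cv2.resize(a,(400,314),interpolation=cv2.INTER_CUBIC),cv2.resize(b,(400,314))]))
E
```

```text
t 12.45 pos [ 0.5924 -0.2323  0.1379] goal [ 0.6033 -0.2286  0.0956] shift [ 0.0543  0.0184 -0.2114] turn [ 0.0013  0.0019 -0.    ] 0.4 j [-0.62  0.28 -0.26  0.78  0.24 -2.72] F [-0.1  0.  -0.3] gap 0.548
```

View pics/v5.png

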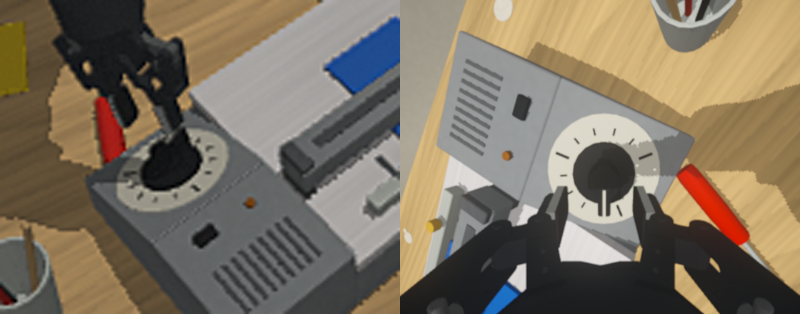

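The fingers straddle the knob: in the wrist view the pointer, at (604,205), runs midway between the pads and perpendicular to the closing line. Down now.

>>> step_arm(
  rows=[
    [0.027, 0.009, -0.1, 0, 0, 0],
    [0.042, 0.0148, -0.16, 0, 0, 0],
    [0.042, 0.0148, -0.16, 0, 0, 0],
  ],
)

```text
time_s: 12.85
eef_pos: [0.6003, -0.23, 0.1051]
tcp_rot: [-0.107, 0.862, -0.475, 0.14]
force: [-0.2, 0.2, 0.2]
finger_gap: 0.551
gripper_force: 0.0
```

```bash
python3 goal.py 202.8 .011
```

```text
t 12.85 pos [ 0.6003 -0.23    0.1051] goal [ 0.6033 -0.2286  0.0956] shift [ 0.015   0.0069 -0.0475] turn [0.0015 0.0019 0.0001] 0.4 j [-0.61  0.31 -0.3   0.7   0.24 -2.71] F [-0.2  0.2  0.2] gap 0.551
```

>>> step_arm(
  rows=[
    [0.008, 0.003, -0.024, 0, 0, 0],
    [0.015, 0.006, -0.045, 0, 0, 0],
    [0.015, 0.006, -0.045, 0, 0, 0],
  ],
)

```text
time_s: 13.15
eef_pos: [0.6037, -0.2292, 0.0967]
tcp_rot: [-0.107, 0.862, -0.475, 0.141]
force: [-0.6, -0.3, -0.5]
finger_gap: 0.549
gripper_force: 0.0
```

>>> step_arm(
  rows=[
    [0, 0, 0, 0, 0, 0],
    [0, 0, 0, 0, 0, 0],
    [0, 0, 0, 0, 0, 0],
    [0, 0, 0, 0, 0, 0],
  ],
  hand=0,
  newtons=40,
)

```text
time_s: 13.55
eef_pos: [0.6034, -0.2296, 0.0972]
tcp_rot: [-0.107, 0.862, -0.475, 0.141]
force: [-5.9, -1.7, 4.2]
finger_gap: 0.335
gripper_force: 39.3
```

```bash
python3 goal.py 202.8 .011; python3 goal.py 63 .011
```

```text
t 13.55 pos [ 0.6034 -0.2296  0.0972] goal [ 0.6033 -0.2286  0.0956] shift [-0.0004  0.0049 -0.0078] turn [0.002  0.0023 0.0003] 0.5 j [-0.6   0.32 -0.31  0.68  0.24 -2.71] F [-5.9 -1.7  4.2] gap 0.335
t 13.55 pos [ 0.6034 -0.2296  0.0972] goal [ 0.6033 -0.2286  0.0956] shift [-0.0004  0.0049 -0.0078] turn [ 0.2656  0.0424 -0.7291] 139.9 j [-0.6   0.32 -0.31  0.68  0.24 -2.71] F [-5.9 -1.7  4.2] gap 0.335
```

The hub is gripped (28.5 mm opening). Turning clockwise.

>>> step_arm(
  rows=[
    [0, 0, 0, 0.266, 0.043, -0.73],
    [0, 0, 0, 0.266, 0.043, -0.73],
    [0, 0, 0, 0.266, 0.043, -0.73],
    [0, 0, 0, 0.266, 0.043, -0.73],
    [0, 0, 0, 0.266, 0.043, -0.73],
  ],
)

```text
time_s: 14.05
eef_pos: [0.6029, -0.2297, 0.097]
tcp_rot: [0.149, -0.626, 0.76, -0.09]
force: [-8.1, -1.1, 4.6]
finger_gap: 0.336
gripper_force: 39.5
```

```bash
python3 goal.py 63 .011
```

```text
t 14.05 pos [ 0.6029 -0.2297  0.097 ] goal [ 0.6033 -0.2286  0.0956] shift [ 0.0018  0.0053 -0.0068] turn [ 0.1832  0.0289 -0.5033] 96.5 j [-0.6   0.32 -0.3   0.68  0.24 -1.95] F [-8.1 -1.1  4.6] gap 0.336
```

>>> step_arm(
  rows=[
    [0, 0, 0, 0.183, 0.029, -0.503],
    [0, 0, 0, 0.183, 0.029, -0.503],
    [0, 0, 0, 0.183, 0.029, -0.503],
    [0, 0, 0, 0.183, 0.029, -0.503],
    [0, 0, 0, 0.183, 0.029, -0.503],
  ],
)

```text
time_s: 14.55
eef_pos: [0.6025, -0.2294, 0.0969]
tcp_rot: [0.171, -0.304, 0.937, -0.028]
force: [-11.0, -0.0, 6.0]
finger_gap: 0.329
gripper_force: 39.6
```

```bash
python3 goal.py 63 .011
```

```text
t 14.55 pos [ 0.6025 -0.2294  0.0969] goal [ 0.6033 -0.2286  0.0956] shift [ 0.0038  0.0039 -0.0061] turn [ 0.1017  0.0158 -0.2792] 53.6 j [-0.6   0.33 -0.3   0.69  0.24 -1.2 ] F [-11.  -0.   6.] gap 0.329
```

>>> step_arm(
  rows=[
    [-0.004, 0, 0.001, 0.102, 0.016, -0.279],
    [-0.004, 0, 0.001, 0.102, 0.016, -0.279],
    [-0.004, 0, 0.001, 0.102, 0.016, -0.279],
    [-0.004, 0, 0.001, 0.102, 0.016, -0.279],
    [-0.004, 0, 0.001, 0.102, 0.016, -0.279],
  ],
)

```text
time_s: 15.05
eef_pos: [0.6023, -0.2289, 0.0968]
tcp_rot: [0.169, 0.059, 0.983, 0.039]
force: [-5.5, 0.3, 2.5]
finger_gap: 0.329
gripper_force: 40.1
```

```bash
python3 goal.py 63 .011
```

```text
t 15.05 pos [ 0.6023 -0.2289  0.0968] goal [ 0.6033 -0.2286  0.0956] shift [ 0.005   0.0016 -0.0061] turn [ 0.02    0.0033 -0.0554] 10.6 j [-0.6   0.33 -0.3   0.69  0.24 -0.45] F [-5.5  0.3  2.5] gap 0.329
```

>>> step_arm(
  rows=[
    [0, 0, 0, 0.01, 0.0017, -0.028],
    [0, 0, 0, 0.02, 0.0033, -0.055],
    [0, 0, 0, 0.02, 0.0033, -0.055],
    [0, 0, 0, 0.02, 0.0033, -0.055],
  ],
)

```text
time_s: 15.45
eef_pos: [0.6023, -0.2288, 0.0969]
tcp_rot: [0.165, 0.146, 0.974, 0.054]
force: [-5.9, 1.6, 3.4]
finger_gap: 0.33
gripper_force: 40.1
```

```bash
python3 goal.py 63 .011
```

```text
t 15.45 pos [ 0.6023 -0.2288  0.0969] goal [ 0.6033 -0.2286  0.0956] shift [ 0.0048  0.0011 -0.0063] turn [ 0.0007  0.0001 -0.0023] 0.4 j [-0.6   0.33 -0.3   0.69  0.24 -0.27] F [-5.9  1.6  3.4] gap 0.33
```

>>> step_arm(
  rows=[
    [0, 0, 0, 0, 0, 0],
    [0, 0, 0, 0, 0, 0],
    [0, 0, 0, 0, 0, 0],
  ],
  hand=0.6,
)

```text
time_s: 15.75
eef_pos: [0.6032, -0.2294, 0.0971]
tcp_rot: [0.166, 0.146, 0.974, 0.054]
force: [-0.4, 0.5, 0.7]
finger_gap: 0.602
gripper_force: 0.0
```

>>> step_arm(
  rows=[
    [-0.0335, -0.0056, 0.094, 0, 0, 0],
    [-0.1, -0.0168, 0.282, 0, 0, 0],
    [-0.235, -0.04, 0.5, 0, 0, 0],
    [-0.335, -0.056, 0.75, 0, 0, 0],
    [-0.335, -0.056, 0.75, 0, 0, 0],
  ],
)

```text
time_s: 16.25
eef_pos: [0.5362, -0.242, 0.2536]
tcp_rot: [0.17, 0.146, 0.973, 0.051]
force: [1.3, -0.8, 1.3]
finger_gap: 0.602
gripper_force: 0.0
```

```bash
python3 goal.py 63 .011; python3 - <<'E'
from h import *
cap('wrist','w6')
try: dial('w6')
except Exception as e: print(e)
cv2.imwrite('pics/w6b.png',cv2.resize(load('w6')[0][:,:,::-1],(800,600)))
E
```

```text
t 16.25 pos [ 0.5362 -0.242   0.2536] goal [ 0.6033 -0.2286  0.0956] shift [ 0.3352  0.0668 -0.7899] turn [ 0.0028  0.0028 -0.002 ] 0.8 j [-0.7   0.14 -0.13  1.06  0.26 -0.37] F [ 1.3 -0.8  1.3] gap 0.602
max() iterable argument is empty
```

View pics/w6b.png

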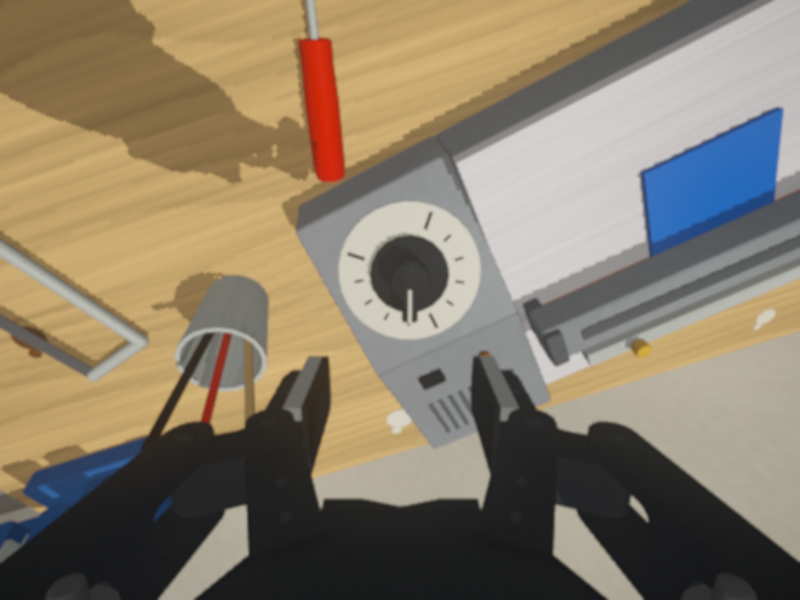

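The pointer line runs from (408,290) to (409,320), one mark past the long top mark at (433,321), where mark 6 lies. I'll measure it.

```bash
sed -i 's/^    box=.*/    box=(d>0)\&(np.hypot(S-.558,T+.325)<.066)\&(z>.05)\&(z<.125)/; s/ and cv2.contourArea(c)<9000//' h.py; python3 - <<'E'
from h import *
dial('w6'); dial('w4')
E
```

```text
w6 ell [290.8 189.1] [100.1 110.8] fit n [-0.337 -0.051  0.94 ] text n [-0.337 -0.056  0.94 ] c [ 0.6061 -0.2227  0.0849] off-axis 22.31 mm; reg(line) -0.492 reg(tip) -0.392 mark -1.04 311 r 0.0084 0.0335
w4 ell [164.1 231. ] [91.3 93.6] fit n [-0.336 -0.062  0.94 ] text n [-0.337 -0.056  0.94 ] c [ 0.6069 -0.2279  0.0853] off-axis -0.58 mm; reg(line) 0.392 reg(tip) 0.381 mark 0.83 78 r 0.0051 0.0331
```

```bash
cat > ang.py <<'E'
from h import *; from goal import goal
def ang(tag):
    W,d,P=load(tag);c,_,n=goal(0,0);b=np.radians(20);a=np.radians(9.48)
    px=np.array([np.cos(b)*np.cos(a),np.cos(b)*np.sin(a),np.sin(b)]);py=np.cross(n,px);M=np.array(P['cam_to_world'])
    v,u=np.mgrid[0:420,0:560];r=np.stack([(u-P['cx'])/P['fx'],-(v-P['cy'])/P['fy'],-np.ones_like(u,float)],-1)@M[:3,:3].T;o=M[:3,3]
    def pl(h): q=o+r*(((c@n+h-o@n)/(r@n))[...,None])-c; return q@px,q@py
    g=W.min(-1); x,y=pl(.0295);m=(np.hypot(x,y)<.029)&(g>110);k=cv2.connectedComponents(m.astype(np.uint8))[1];k=k==np.argmax(np.bincount(k[m]));p=np.c_[x[k],y[k]].astype(np.float32)
    vx,vy,x0,y0=cv2.fitLine(p,cv2.DIST_HUBER,0,.01,.01).ravel();t=np.array([vx,vy])*np.sign(np.dot([vx,vy],p.mean(0)));th=np.arctan2(t[1],t[0])
    far=p[np.hypot(*p.T)>.02].mean(0)
    print(tag,'pointer reg',round(2.356-th,3),'by mean pt',round(2.356-np.arctan2(far[1],far[0]),3),len(p),'off mm',round(1e3*float(x0*t[1]-y0*t[0]),2))
    x,y=pl(.0);R=np.hypot(x,y);m=(R>.037)&(R<.053)&(g<120);nl,lab,st,ce=cv2.connectedComponentsWithStats(m.astype(np.uint8))
    for i in range(1,nl):
        if st[i,4]>=6: print('  mark reg',round((2.356-np.arctan2(y[lab==i].mean(),x[lab==i].mean()))/.4712,2),st[i,4],end=';')
    print()
import sys
for t in sys.argv[1:]: ang(t)
E
python3 ang.py w1 w4 w6
```

```text
w1 pointer reg 2.382 by mean pt 3.902 491 off mm 17.65
  mark reg 10.01 18;  mark reg -0.03 13;  mark reg 5.02 14;
w4 pointer reg 5.335 by mean pt 3.764 510 off mm -19.05
  mark reg 10.02 19;  mark reg -0.03 14;  mark reg 3.53 13;  mark reg 4.99 20;
w6 pointer reg 3.496 by mean pt 1.931 206 off mm -23.53
  mark reg -0.02 18;  mark reg 10.0 18;  mark reg 5.01 13;  mark reg 6.21 8;  mark reg 5.74 8;
```

```bash
sed -i "s/(np.hypot(x,y)<.029)&(g>110)/(np.hypot(x,y)<.022)\&(g>110)/; s/k=k==np.argmax(np.bincount(k\[m\]));/k=k==min(range(1,k.max()+1),key=lambda i:np.hypot(x[k==i],y[k==i]).min() if (k==i).sum()>8 else 9);/; s/>.02\]/>.015]/" ang.py; python3 ang.py w1 w4 w6
```

```text
w1 pointer reg 0.412 by mean pt 0.369 39 off mm -0.61
  mark reg 10.01 18;  mark reg -0.03 13;  mark reg 5.02 14;
w4 pointer reg 0.393 by mean pt 0.361 48 off mm -0.56
  mark reg 10.02 19;  mark reg -0.03 14;  mark reg 3.53 13;  mark reg 4.99 20;
w6 pointer reg 2.789 by mean pt 2.847 64 off mm 0.7
  mark reg -0.02 18;  mark reg 10.0 18;  mark reg 5.01 13;  mark reg 6.21 8;  mark reg 5.74 8;
```

The regulator reads 2.79 to 2.85 against a target of 2.827. I'll move clear and do one last check of the dial, blank, stop and bystanders.

>>> step_arm(
  rows=[
    [-0.2, 0.2, 0.2, 0, 0, 0],
    [-0.4, 0.4, 0.3, 0, 0, 0],
    [-0.5, 0.6, 0.4, 0, 0, 0],
    [-0.5, 0.6, 0.4, 0, 0, 0],
    [-0.5, 0.6, 0.4, 0, 0, 0],
  ],
)

```text
time_s: 16.8
eef_pos: [0.435, -0.1184, 0.3284]
tcp_rot: [0.167, 0.145, 0.974, 0.053]
force: [0.3, -0.1, 0.4]
finger_gap: 0.605
gripper_force: 0.0
```

```bash
python3 - <<'E'
from h import *
s=telemetry.observe();print(s['time_s'],s['eef_pos'],s['force'])
cap('wrist','w7');cap('scene','s7')
for t in ('w6','w7'):
    W,d,P,X,S,T=cloud(t);z=X[...,2]
    st=(d>0)&(z>.092)&(z<.101)&(np.abs(S-.717)<.012);print(t,'stop S',np.median(S[st]).round(4) if st.any() else None,st.sum())
    hsv=cv2.cvtColor(W,cv2.COLOR_RGB2HSV);b=(cv2.inRange(hsv,np.array((100,110,40)),np.array((125,255,255)))>0)&(S>.5)&(S<.75)&(z>.08)&(z<.1)
    if b.any():
        for lo in np.arange(-.16,-.02,.02):
            k=b&(T>lo)&(T<lo+.02)
            if k.sum()>5: print('  T',lo.round(2),'S min/max',np.percentile(S[k],1).round(4),S[k].max().round(4))
a=load('s7')[0]
cv2.imwrite('pics/v7.png',np.hstack([cv2.resize(a[200:350,170:370,::-1],(450,338),interpolation=cv2.INTER_CUBIC),cv2.resize(load('w7')[0][:,:,::-1],(350,338))]))
E
python3 ang.py w7
```

```text
16.8 [ 0.43504383 -0.11840421  0.3283522 ] [ 0.26861036 -0.06934779  0.42916531]
w6 stop S 0.7173 602
  T -0.14 S min/max 0.567 0.6467
  T -0.12 S min/max 0.5671 0.6461
  T -0.1 S min/max 0.5669 0.6466
  T -0.08 S min/max 0.5671 0.6463
  T -0.06 S min/max 0.5671 0.6466
  T -0.04 S min/max 0.5705 0.6451
w7 stop S 0.7171 462
  T -0.14 S min/max 0.5671 0.6458
  T -0.12 S min/max 0.5673 0.6461
  T -0.1 S min/max 0.567 0.6459
  T -0.08 S min/max 0.5669 0.6473
  T -0.06 S min/max 0.5671 0.6459
w7 pointer reg -0.771 by mean pt 4.013 18 off mm -19.92
  mark reg -0.04 6;  mark reg 6.37 301;
```

View pics/v7.png

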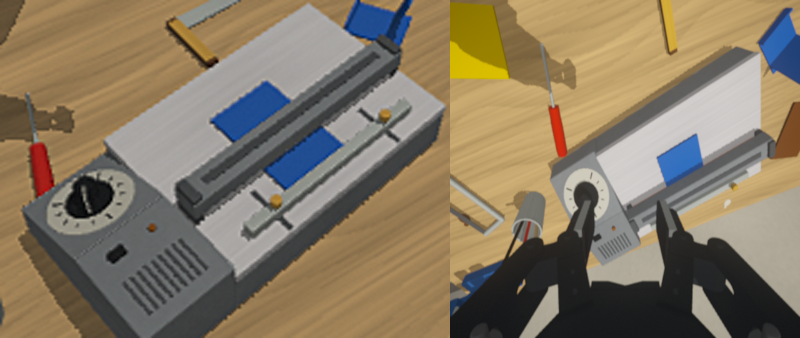

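The near edge sits at S 0.567 along its whole width and the stop at 0.717, so the blank's 150 mm fits exactly and square. Everything else is where it was. Last, the dial from the scene camera as a second view, then hand in.

```bash
python3 ang.py s7; python3 -c "
from rig import bot
print(bot.hand_in())"
```

```text
s7 pointer reg 2.159 by mean pt 0.823 12 off mm -14.53
  mark reg -0.03 7;  mark reg -1.18 31;  mark reg 9.85 8;  mark reg 5.13 6;
the job is handed in; nothing more can be done
None
```

The job is handed in: the blank's far edge is square against the back stop, the stop has not moved, and the regulator measures 2.79–2.85 (mark 6 is 2.827). The dial reading is from one wrist view only, because the two later views (wrist and scene) gave no usable reading.

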